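# Push the kit box down the kitting lane

### The job

Push the blue kit box along the kitting lane, between the two guide rails, until the whole box stands square inside the yellow-bordered bay at the far end. Straighten and centre it first if need be: neither the box nor the robot may touch either rail. Push it gently with the fingers only, never gripping, lifting or tipping it, and leave the other things on the bench alone.

Things in the scene. Friction and masses are not known exactly. Their poses are not given: they have to be found in the camera images.
- lane: Kitting lane fixed to the bench: flat grey deck 6 mm thick, 200 mm wide, 315 mm long (x = -165 to +150 mm). Origin on the bench on its centreline; x runs down the lane, away from the robot, y left, z up. Before x = -30 mm it is an open apron; rails stand from x = -30 to +150 mm and leave a lane 88 mm wide (y = -44 to +44 mm). No stop at the far end.
- bay_centre (a point): Centre of the yellow-bordered bay on the deck's top (lane x = 80 mm, y = 0, z = 6 mm), axes as the lane's. The bay is 104 mm long (x) and spans the lane's width; the 80 mm box fits in it with 12 mm before and behind.
- rail_left: Left guide rail, fixed to the deck: aluminium with a black top strip, 10 mm wide, rising 16 mm above the deck (22 mm above the bench), inner face at lane y = +44 mm; three small feet outside it reach y = +67 mm. Its origin and axes are those of the lane.
- rail_right: Right guide rail, the mirror image: inner face at lane y = -44 mm. Its origin and axes are those of the lane.
- kit_box: Blue open plastic box, 80 mm long (x), 64 mm wide (y), walls 45 mm high, 0.3 to 0.7 kg; foam and three fittings fixed in it reach 60 mm above its underside. White label on the end facing the robot. Starts on the apron about 100 mm before the lane's origin, up to 26 mm off centre and 0.22 rad askew. Origin: centre of underside, x towards its far end. Pushed at mid height it slides and does not tip.
- oil_bottle: Cream oil bottle with red spout, 43 mm wide, 136 mm high, standing left of the lane (about 150 mm from the centreline); origin at its underside
- battery: Red and white battery, 15 mm wide, 50 mm high, standing right of the lane (about 145 mm from the centreline); origin at its underside
- black_tape: Roll of black tape lying right of the lane, 64 mm wide, 19 mm high; origin at its underside
- parts_tray: Round steel parts tray, 95 mm wide, 22 mm high, to the right on the bench; origin at its underside
- hex_fitting: White hex fitting standing on the bench to the right of the lane, before the valve, 34 mm wide, 82 mm high; origin at its underside
There are look-alikes about, which are no part of the job. Of the things that look like the kit_box, the larger one is meant.

How it is judged:
By the outcome, as a careful person would: the job done as asked, in the order asked, and still so for the second after the job is handed in, with the robot touching nothing.
It also fails if it takes over 58 s, if anything falls off the work surface, if the arm or the gripper's body presses on something with over 40 N, if the wrist force passes 120 N, or if a joint passes its speed limit or range.

### The arm

A 6-joint arm with a two-finger parallel gripper is mounted at the origin on a cart in front of the work surface, level with it; the furniture and walls round the work are solid. World frame = base frame: x ahead of the robot, y to its left, z up, the work surface at z = 0. Lengths are in m, angles in rad, forces in N, time in s.
With the tool pointing down it reaches from about 0.3 to 0.875 m from the base axis. Payload 6.4 kg.
Tool frame: the origin (TCP) lies between the finger pads; the fingertips stand 11 mm ahead of it and the grasp point (between the pads) lies 8 mm behind it (ctrl.tcp_to_tips is the y of the fingertips in the tool frame, in m); y points along the fingers, x is the direction in which the jaws open and shut, and the axes are right-handed (so a half turn about y gives the same grasp; the last joint's range is limited). The gripper opens to 85 mm and grips with 20 to 120 N. Pads are 22 mm wide; open, the fingers measure 114 mm over their backs; the gripper's body (76 mm by 85 mm) begins 54 mm behind the grasp point. The pads swing forward as they close: fully open they stand 13 mm farther back than shut.
Start: joints at [-1.316, 0.181, 1.607, -0, 1.354, -0.206], TCP at [0.256, -0.515, 0.204] pointing down, gripper open.
Joint ranges: [-2.99, 2.99], [-0.89, 2.07], [0.3, 2.58], [-1.14, 4.28], [0, 2.63], [-3.12, 3.12]. Speed limits (rad/s): [2.57, 2.57, 3.01, 3.14, 3.14, 3.14].

### API

Orientations are given as a unit quaternion [w, x, y, z].
In Python, from bench import ctrl gives the robot as it stands.
- The arm moves only by the tool apply_moves, never from a script. Its argument "plan" is text: rows parted by semicolons, each of 7 numbers parted by spaces: the shift along the tool's x, y, z each as a share of 0.05 m, from -1 to 1, then the turn, a rotation vector about the tool's x, y, z each as a share of 0.12 rad, from -1 to 1, then the opening, from 0 (shut) to 1 (fully open). In form: dx dy dz wx wy wz claw; .... A call has exactly 5 rows; each row shifts and turns the commanded pose from where the row before left it, along the tool's axes as they then stand; what a row does not reach is not made up. A row lasts 1/10 s, in which the tool goes at most 50 mm and 8.59 degrees, less where a joint would pass 70% of its speed; a pose out of reach is approached as far as the arm can. A call with a number of a shift or a turn outside -1 to 1 is refused whole. A call with a gripper value outside its range is refused whole. The fingers move at their own pace and stop on an object; the grip force is fixed at half the most. Time passes only in rows, so rows that do not move let the fingers close, or fill a call up. It gives the time, the measured TCP pose, the force and the opening at its end, in the units of the state.
- ctrl.get_obs(): the state, without advancing time (a new reading comes with each control period).
- ctrl.camera(name): name is "scene" or "side" or "wrist"; returns the picture (480x640x3 uint8, red, green, blue); there is no depth.
- ctrl.get_calibration(name): a dict with "intrinsics" (3x3 intrinsics, pixels), "R" (3x3) and "t" (3): a world point X has camera coordinates R X + t. Camera axes: x right, y down, z forward; pixel columns grow to the right and rows downward; lengths in m; the calibration is good to about 2 mm. A picture is of the moment at which its call begins: read the wrist's pose just before it. get_calibration takes no time and is no camera call; for the wrist camera it gives the pose at the moment of the call.
- ctrl.hand_in(): hands the job in, once; it reports no verdict.
Trained networks look in the newest picture that a camera, given by its name, has taken for a name from the list of things; names that differ only in an ending like _2 or _b are one class to them, and where a whole thing is asked for, a point or a joint stands for the part that bears it (a point fixed in the world has none). Each returns a list of dicts, best first, with "score" (0 to 1); they miss things now and then, are a little off and sometimes report something else, mostly with a low value. They report only what shows in the picture. A call takes as long as a camera call. They do not tell look-alikes from the thing itself.
- ctrl.recognise(camera, target): "point" ([x, y, z] in m, in world coordinates, good to about 4 mm: the middle of the surface that is visible of it).
The state is a dict: "time_s": time; "q": joint angles; "dq": joint speeds; "joint_efforts": joint torques, N m; "eef_pos": TCP position; "eef_rot": TCP orientation; "wrist_force": force on the tool from outside, world axes, zero at the start; "torque": the same for the moment, N m; "opening": opening from 0.0 (shut) to 1.0 (fully open).
Only numpy, scipy, OpenCV 4.12 (cv2) and the standard library are available. Lean on these libraries where they do the work, as an engineer would, in place of code of your own. Each camera call takes 0.05 s, during which the arm holds its last target.

## Working session

There is one attempt and no reset: what is moved stays moved. The work goes in short steps, Python scripts to look and compute and a tool call to move; the robot and the scene stay as the last step left them, time stands still between calls to the robot, and variables do not carry over. Pictures are saved under pics/ and viewed, and the job is handed in when it is done.

Besides the shell and the picture viewer there is one more tool, called after "Call:" in YAML: its name, and indented under it one key for each argument. apply_moves: Moves the arm, as the interface text tells. Shift numbers are shares of 0.05 m and turn numbers shares of 0.12 rad, none past 1 either way. Its arguments: {"type":"object","properties":{"plan":{"type":"string"}},"required":["plan"]}

```bash
ls; mkdir -p pics
python3 - <<'E'
from bench import ctrl
import cv2
print(ctrl.get_obs())
for n in ["scene","side"]:
    im=ctrl.camera(n); cv2.imwrite(f"pics/{n}0.png",im[:,:,::-1])
    c=ctrl.get_calibration(n); print(n,c)
    for t in ["kit_box","rail_left","rail_right","lane"]:
        print(t,ctrl.recognise(n,t))
print(ctrl.get_obs()["time_s"])
E
```

```text
pics
{'time_s': 0.0, 'q': array([-1.31631801e+00,  1.81562874e-01,  1.60804177e+00,  2.12023385e-05,
        1.35379228e+00, -2.06276389e-01]), 'dq': array([-0.00081298, -0.00056007,  0.00019978,  0.0012461 ,  0.00053628,
        0.00139148]), 'joint_efforts': array([-1.45718164e-03, -4.44867897e+01, -3.51336050e+01, -4.14921860e-04,
        8.82148684e-03, -5.43585656e-06]), 'eef_pos': array([ 0.25553485, -0.51441101,  0.20275561]), 'eef_rot': array([ 0.60140688, -0.60051615,  0.37307567, -0.37216216]), 'wrist_force': array([-1.18822142, -0.13657697,  0.51422403]), 'torque': array([ 0.03050539, -0.03347399,  0.04187934]), 'opening': 1.002313828674889}
scene {'intrinsics': array([[469.22386806,   0.        , 320.54785528],
       [  0.        , 469.22386806, 242.88498803],
       [  0.        ,   0.        ,   1.        ]]), 'R': array([[-0.83961221, -0.54317592,  0.00335366],
       [-0.33770045,  0.5171435 , -0.78646106],
       [ 0.42545239, -0.66145485, -0.61763076]]), 't': array([0.38824187, 0.27480866, 0.75254332])}
kit_box [{'point': [0.3122, -0.1179, 0.0244], 'score': 0.8}, {
[... 223 characters left out ...]
'score': 0.61}]
side {'intrinsics': array([[543.55154854,   0.        , 326.7645059 ],
       [  0.        , 543.55154854, 234.33530018],
       [  0.        ,   0.        ,   1.        ]]), 'R': array([[ 0.84865259, -0.5282116 ,  0.02795152],
       [-0.16403862, -0.31305515, -0.93546128],
       [ 0.50287186,  0.78929651, -0.35232217]]), 't': array([-0.51631483,  0.10353835,  0.78912284])}
kit_box [{'point': [0.3162, -0.1447, 0.0277], 'score': 0.98}, {'point': [0.4975, -0.0823, 0.0383], 'score': 0.63}]
rail_left [{'point': [0.7083, -0.0489, 0.0139], 'score': 0.7}]
rail_right [{'point': [0.6567, -0.1394, 0.0112], 'score': 0.77}]
lane [{'point': [0.6113, -0.1185, 0.0058], 'score': 0.88}]
0.5
```

View pics/scene0.png

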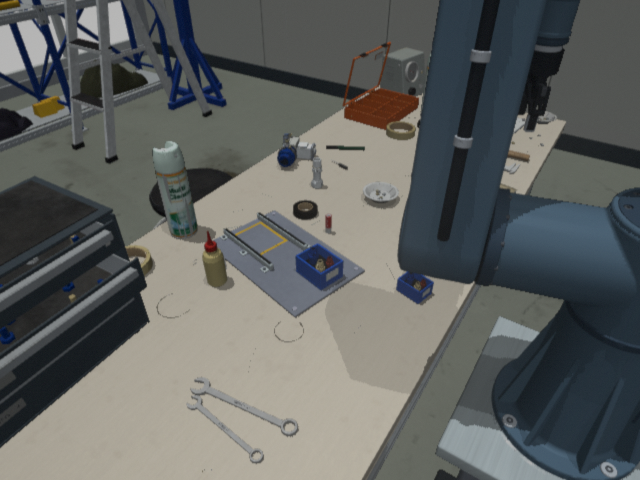

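View pics/side0.png

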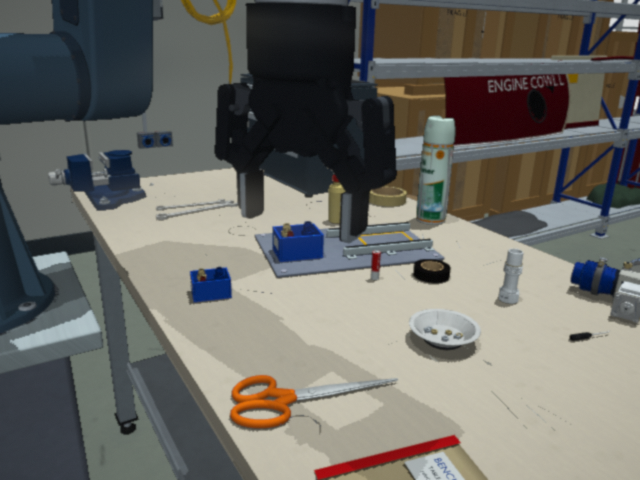

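Run:
```python
from bench import ctrl
import cv2
a=cv2.imread("pics/scene0.png")[200:320,200:380]; cv2.imwrite("pics/sc_crop.png",cv2.resize(a,None,fx=4.4,fy=4.4,interpolation=cv2.INTER_CUBIC))
a=cv2.imread("pics/side0.png")[200:290,240:460]; cv2.imwrite("pics/si_crop.png",cv2.resize(a,None,fx=3.6,fy=3.6,interpolation=cv2.INTER_CUBIC))
im=ctrl.camera("wrist"); cv2.imwrite("pics/wr0.png",im[:,:,::-1])
c=ctrl.get_calibration("wrist"); print(c, -c["R"].T@c["t"])
```

```text
{'intrinsics': array([[352.41629323,   0.        , 319.57421523],
       [  0.        , 352.41629323, 240.1850875 ],
       [  0.        ,   0.        ,   1.        ]]), 'R': array([[ 4.44293785e-01, -8.95881139e-01,  1.32050699e-04],
       [-8.48991123e-01, -4.20992578e-01,  3.19342015e-01],
       [-2.86036896e-01, -1.41993783e-01, -9.47639520e-01]]), 't': array([-0.57459811, -0.04178355,  0.37946157])} [ 0.32835651 -0.47848099  0.3730119 ]
```

View pics/sc_crop.png

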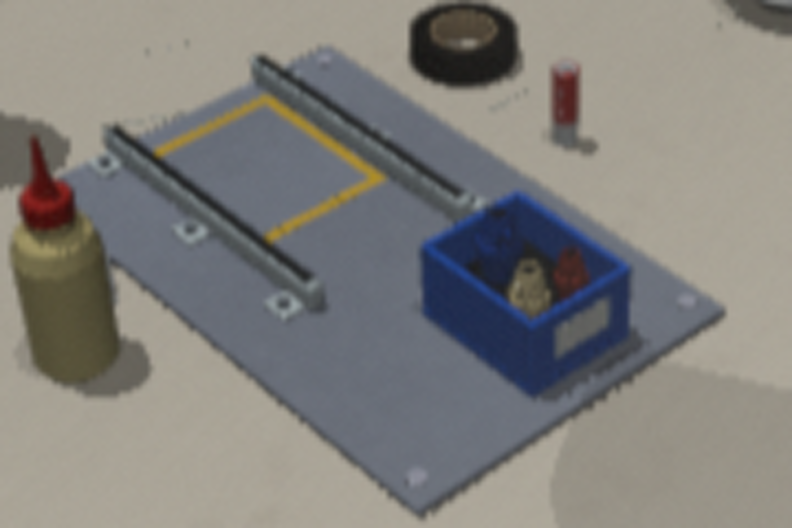

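View pics/wr0.png

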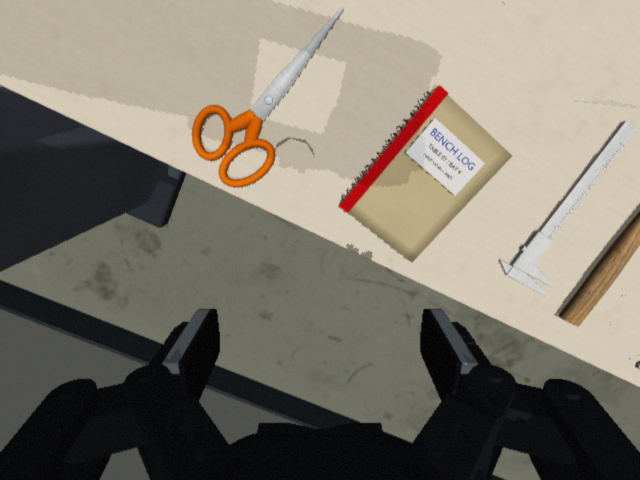

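```bash
cat > h.py <<'E'
from bench import ctrl
import numpy as np, cv2
from scipy.spatial.transform import Rotation as Rn
def rot(o): 
    q=o["eef_rot"]; return Rn.from_quat([q[1],q[2],q[3],q[0]])
def plane(c,uv,z):
    uv=np.atleast_2d(np.array(uv,float))
    K,R,t=c["intrinsics"],np.array(c["R"]),np.array(c["t"])
    d=(np.linalg.inv(K)@np.c_[uv,np.ones(len(uv))].T).T@R
    o=-R.T@t
    return o+d*((np.atleast_1d(z)-o[2])/d[:,2])[:,None]
def proj(c,X):
    p=(np.array(c["R"])@np.atleast_2d(X).T).T+c["t"]
    p=p@c["intrinsics"].T
    return p[:,:2]/p[:,2:]
def delta(pos,yaw=None):
    """pos: TCP target; yaw: world yaw of tool x axis. tool y straight down."""
    o=ctrl.get_obs(); R=rot(o)
    print("t",round(o["time_s"],2),"pos",o["eef_pos"].round(4),"F",o["wrist_force"].round(1),"op",round(o["opening"],3))
    M=R.as_matrix(); print("toolx yaw",round(np.arctan2(M[1,0],M[0,0]),4),"tooly",M[:,1].round(4))
    d=M.T@(np.array(pos)-o["eef_pos"]); print("shift shares (tool now)",(d/0.05).round(3))
    if yaw is not None:
        x=np.array([np.cos(yaw),np.sin(yaw),0]); y=np.array([0,0,-1.]); T=np.c_[x,y,np.cross(x,y)]
        print("turn shares",((R.inv()*Rn.from_matrix(T)).as_rotvec()/0.12).round(3))
        print("shift shares if turned first",(T.T@(np.array(pos)-o["eef_pos"])/0.05).round(3))
E
python3 - <<'E'
from h import *
c=ctrl.get_calibration("scene")
P=plane(c,[[200+a/4.4,200+b/4.4] for a,b in [(725,312),(420,515),(325,45)]],0.006)
print(P)
d=P[2]-P[0];print("len",np.linalg.norm(d),"yaw",np.arctan2(d[1],d[0]),"wid",np.linalg.norm(P[0]-P[1]))
print("near mid",(P[0]+P[1])/2)
B=plane(c,[[200+a/4.4,200+b/4.4] for a,b in [(632,267),(533,325),(425,243),(518,195)]],0.051);print(B)
print(tuple(ctrl.get_calibration("wrist")["t"]))
M=rot(ctrl.get_obs()).as_matrix();print(M)
print(ctrl.get_calibration(n:="wrist")["R"]@M)
delta([0.46,-0.10,0.22],np.pi/2)
E
```

```text
[[ 0.42933543 -0.12480033  0.006     ]
 [ 0.47710011  0.06669216  0.006     ]
 [ 0.73546231 -0.20297011  0.006     ]]
len 0.31594965311503 yaw -0.25000846610826105 wid 0.19735966486220793
near mid [ 0.45321777 -0.02905408  0.006     ]
[[ 0.45922041 -0.0827359   0.051     ]
 [ 0.47612658 -0.02306127  0.051     ]
 [ 0.55093904 -0.04399127  0.051     ]
 [ 0.5340047  -0.0991387   0.051     ]]
(np.float64(-0.574598111521245), np.float64(-0.041783554851858765), np.float64(0.3794615727960367))
[[ 4.44620937e-01  2.15405728e-05  8.95718830e-01]
 [-8.95718830e-01 -1.39916946e-05  4.44620938e-01]
 [ 2.21100140e-05 -1.00000000e+00  1.30732963e-05]]
[[ 9.99999927e-01 -1.09945461e-04 -3.65201042e-04]
 [-3.81188985e-04 -3.19354413e-01 -9.47635275e-01]
 [-1.24403672e-05  9.47635345e-01 -3.19354431e-01]]
t 0.55 pos [ 0.2557 -0.515   0.2037] F [-0.1 -1.3 -0.4] op 0.999
toolx yaw -1.11 tooly [ 0. -0. -1.]
shift shares (tool now) [-5.618 -0.326  7.351]
turn shares [  0.   -22.34   0.  ]
shift shares if turned first [ 8.301 -0.326 -4.086]
```

Run:
```python
from h import *
delta([0.4866,-0.141,0.2],-0.25)
```

```text
t 0.55 pos [ 0.2557 -0.515   0.2037] F [-0.1 -1.3 -0.4] op 0.999
toolx yaw -1.11 tooly [ 0. -0. -1.]
shift shares (tool now) [-4.647  0.074  7.462]
turn shares [-0.    -7.167  0.   ]
shift shares if turned first [2.624 0.074 8.391]
```

Call:
apply_moves:
  plan: "-0.465 0 0.746 0 0 0 0.4; -0.465 0 0.746 0 0 0 0.4; -0.465 0 0.746 0 0 0 0.4; -0.465 0 0.746 0 0 0 0.4; -0.465 0 0.746 0 0 0 0.4"

```text
time_s: 1.05
eef_pos: [0.3717, -0.3265, 0.2039]
eef_rot: [-0.601, 0.601, -0.373, 0.373]
wrist_force: [0.7, 0.2, 0.0]
opening: 0.398
```

Call:
apply_moves:
  plan: "-0.465 0 0.746 0 0 0 0.4; -0.465 0 0.746 0 0 0 0.4; -0.465 0 0.746 0 0 0 0.4; -0.465 0 0.746 0 0 0 0.4; -0.465 0 0.746 0 0 0 0.4"

```text
time_s: 1.55
eef_pos: [0.4872, -0.1393, 0.2041]
eef_rot: [0.601, -0.601, 0.372, -0.373]
wrist_force: [0.7, -0.9, 0.3]
opening: 0.405
```

Call:
apply_moves:
  plan: "0 0 0 0 -0.9 0 0.4; 0 0 0 0 -0.9 0 0.4; 0 0 0 0 -0.9 0 0.4; 0 0 0 0 -0.9 0 0.4; 0 0 0 0 -0.9 0 0.4"

```text
time_s: 2.05
eef_pos: [0.4865, -0.1408, 0.2038]
eef_rot: [-0.679, 0.679, -0.197, 0.197]
wrist_force: [-0.1, 0.2, -0.9]
opening: 0.399
```

Call:
apply_moves:
  plan: "0 0 0 0 -0.9 0 0.4; 0 0 0 0 -0.9 0 0.4; 0 0 0 0 -0.86 0 0.4; 0 0 0 0 0 0 0.4; 0 0 0 0 0 0 0.4"

```text
time_s: 2.55
eef_pos: [0.4864, -0.1409, 0.2038]
eef_rot: [-0.701, 0.701, -0.089, 0.089]
wrist_force: [-0.1, 0.7, -0.1]
opening: 0.398
```

Run:
```python
from h import *
delta([0.4866,-0.141,0.2],-0.25)
import pickle
im=ctrl.camera("wrist"); cv2.imwrite("pics/wr1.png",im[:,:,::-1])
c=ctrl.get_calibration("wrist"); pickle.dump(c,open("wr1.pkl","wb"))
O=np.array([.613,-.07]);a=-.25;R=np.array([[np.cos(a),-np.sin(a)],[np.sin(a),np.cos(a)]])
for p in [(-.165,.1),(-.165,-.1),(.15,-.1),(.15,.1)]:
  print(p,proj(c,np.r_[O+R@p,.006]))
```

```text
t 2.55 pos [ 0.4864 -0.1409  0.2038] F [-0.1  0.7 -0.1] op 0.398
toolx yaw -0.2535 tooly [ 1.e-04 -0.e+00 -1.e+00]
shift shares (tool now) [ 0.004  0.075 -0.001]
turn shares [-0.    -0.03   0.001]
shift shares if turned first [ 0.004  0.075 -0.001]
(-0.165, 0.1) [[251.60195313 -20.03786618]]
(-0.165, -0.1) [[263.91938077 203.00391609]]
(0.15, -0.1) [[560.76902365 201.86910766]]
(0.15, 0.1) [[609.69739375 -21.47074972]]
```

View pics/wr1.png

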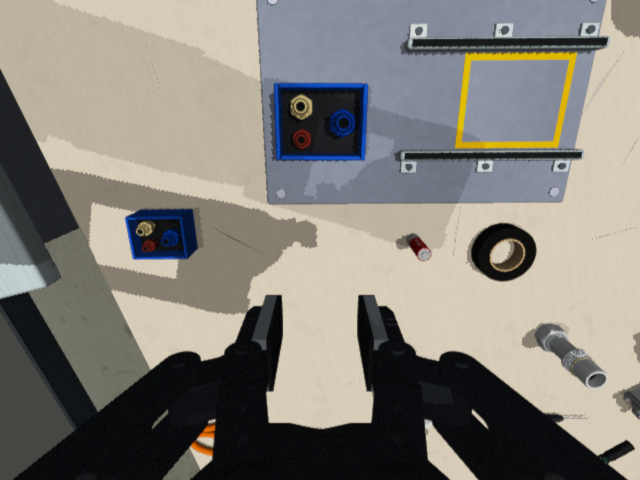

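Run:
```python
import cv2
a=cv2.imread("pics/wr1.png")
cv2.imwrite("pics/c1.png",cv2.resize(a[70:215,250:420],None,fx=4,fy=4,interpolation=cv2.INTER_CUBIC))
cv2.imwrite("pics/c2.png",cv2.resize(a[10:215,390:620],None,fx=3.4,fy=2.9,interpolation=cv2.INTER_CUBIC))
```

```text
(no output)
```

View pics/c1.png

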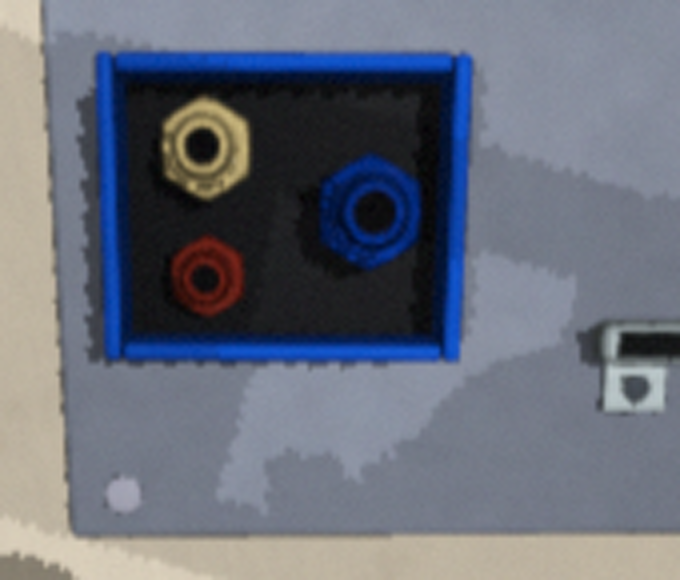

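View pics/c2.png

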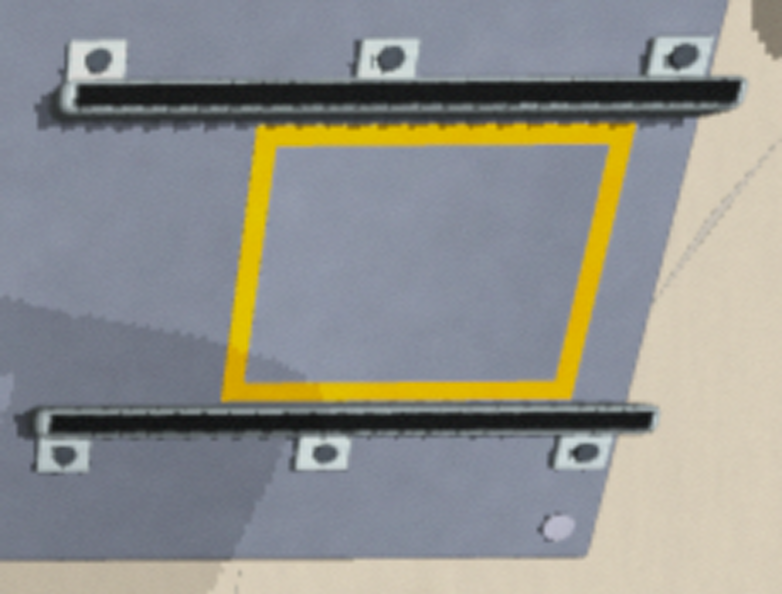

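```bash
cat >> h.py <<'E'
from scipy.optimize import least_squares
def fit(c,uv,P,p0):
    """P local pts (n,3) -> pose x,y,yaw"""
    P=np.array(P,float);uv=np.array(uv,float)
    def w(p): 
        s,k=np.sin(p[2]),np.cos(p[2]); return np.c_[p[0]+k*P[:,0]-s*P[:,1],p[1]+s*P[:,0]+k*P[:,1],P[:,2]]
    r=least_squares(lambda p:(proj(c,w(p))-uv).ravel(),p0,loss="soft_l1")
    return r.x,(proj(c,w(r.x))-uv).round(1).tolist()
def inlane(L,p):
    k,s=np.cos(L[2]),np.sin(L[2]);d=np.array(p[:2])-L[:2]
    return np.array([k*d[0]+s*d[1],-s*d[0]+k*d[1],p[2]-L[2]])
def world(L,x,y):
    k,s=np.cos(L[2]),np.sin(L[2]); return np.array([L[0]+k*x-s*y,L[1]+s*x+k*y])
BOX=[[-.04,.032,.051],[.04,.032,.051],[.04,-.032,.051],[-.04,-.032,.051]]
E
python3 - <<'E'
from h import *
import pickle
c=pickle.load(open("wr1.pkl","rb"))
uv=[(390+a/3.4,10+b/2.9) for a,b in [(221,403),(572,401),(258,127),(635,126),(587,557)]]+[(250+72/4,70+533/4)]
P=[(.028,-.044,.006),(.132,-.044,.006),(.028,.044,.006),(.132,.044,.006),(.15,-.1,.006),(-.165,-.1,.006)]
L,r=fit(c,uv,P,[.613,-.07,-.25]);print(L,r)
b,r=fit(c,[(250+a/4,70+v/4) for a,v in [(97,55),(472,55),(460,358),(107,360)]],BOX,[.505,-.06,-.25]);print(b,r)
print("box in lane",inlane(L,b))
np.save("L.npy",L)
E
```

```text
[ 0.61564063 -0.07212783 -0.25064368] [[-0.2, 0.4], [-0.6, 0.7], [0.2, -1.7], [0.9, -1.7], [0.7, 1.2], [-1.2, 0.9]]
[ 0.50693808 -0.06318412 -0.25358002] [[-0.9, -0.7], [0.7, -0.7], [0.6, 1.3], [-0.4, 0.9]]
box in lane [-0.1075242  -0.01829699 -0.00293634]
```

Run:
```python
from h import *
L=np.load("L.npy")
print(ctrl.tcp_to_tips)
w=world(L,-.1075,-.085); delta([*w,.033],L[2])
```

```text
0.011
t 2.6 pos [ 0.4864 -0.1409  0.2037] F [ 0.6 -0.1  0.6] op 0.4
toolx yaw -0.2533 tooly [ 1.e-04 -1.e-04 -1.e+00]
shift shares (tool now) [0.011 3.415 0.274]
turn shares [ 0.    -0.022  0.001]
shift shares if turned first [0.013 3.415 0.274]
```

Call:
apply_moves:
  plan: "0.01 0.7 0.27 0 -0.02 0 0.4; 0 0.7 0 0 0 0 0.4; 0 0.7 0 0 0 0 0.4; 0 0.7 0 0 0 0 0.4; 0 0.6 0 0 0 0 0.4"

```text
time_s: 3.1
eef_pos: [0.4898, -0.1277, 0.032]
eef_rot: [0.702, -0.701, 0.089, -0.088]
wrist_force: [1.1, 0.1, -0.5]
opening: 0.4
```

Call:
apply_moves:
  plan: "0 0 0 0 0 0 0.4; 0 0 0 0 0 0 0.4; 0 0 0 0 0 0 0.4; 0 0 0 0 0 0 0.4; 0 0 0 0 0 0 0.4"

```text
time_s: 3.6
eef_pos: [0.4913, -0.1285, 0.0352]
eef_rot: [-0.701, 0.702, -0.087, 0.089]
wrist_force: [0.3, -0.3, 0.2]
opening: 0.401
```

Run:
```python
from h import *
L=np.load("L.npy")
w=world(L,-.1075,-.0435); delta([*w,.033],L[2])
print(inlane(L,[*ctrl.get_obs()["eef_pos"][:2],0]))
for n in ["side","wrist"]:
  im=ctrl.camera(n); cv2.imwrite(f"pics/{n}2.png",im[:,:,::-1])
a=cv2.imread("pics/side2.png")[150:320,200:480]; cv2.imwrite("pics/side2c.png",cv2.resize(a,None,fx=2.8,fy=2.8,interpolation=cv2.INTER_CUBIC))
```

```text
t 3.6 pos [ 0.4913 -0.1285  0.0352] F [ 0.3 -0.3  0.2] op 0.401
toolx yaw -0.2486 tooly [ 0.0025 -0.0013 -1.    ]
shift shares (tool now) [-0.019  0.043  0.839]
turn shares [0.005 0.017 0.023]
shift shares if turned first [-0.021  0.044  0.839]
[-0.10644588 -0.08545018  0.25064368]
```

View pics/side2c.png

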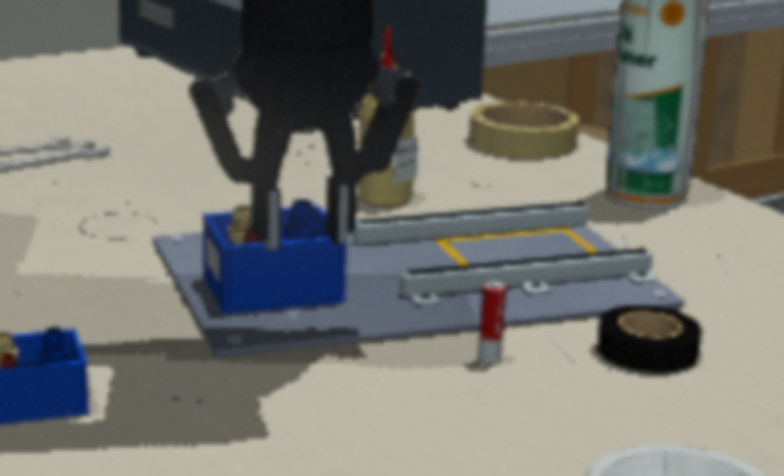

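View pics/wrist2.png

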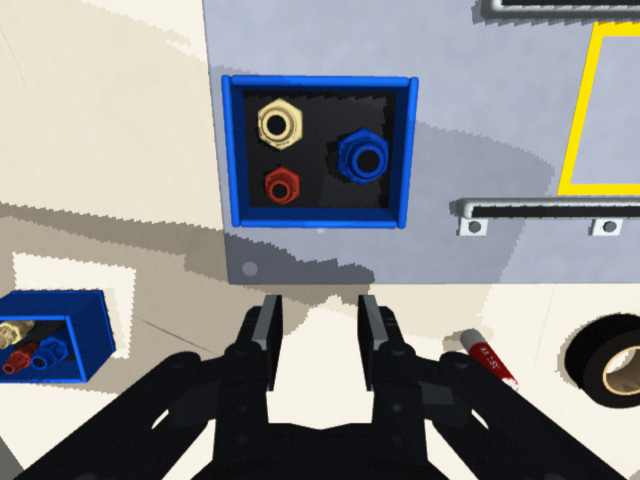

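Run:
```python
from h import *
L=np.load("L.npy")
o=ctrl.get_obs();M=rot(o).as_matrix();p=o["eef_pos"]
print(o["time_s"],p,o["q"])
for n in ["side","wrist","scene"]:
  c=ctrl.get_calibration(n)
  print(n,"cam",(-c["R"].T@c["t"]).round(3),"tcp",proj(c,p),"tipL/R",proj(c,np.array([p+M@[s*.017,.011,0] for s in(-1,1)])).round(0).tolist())
c=ctrl.get_calibration("side")
px=proj(c,p)[0]; print((px-[200,150])*2.8)
im=ctrl.camera("scene"); cv2.imwrite("pics/scene2.png",cv2.resize(im[150:330,200:440,::-1],None,fx=3.3,fy=3.3))
```

```text
3.7 [ 0.49082929 -0.12825278  0.03460624] [-4.89934672e-01  2.57794451e-01  1.89963984e+00  1.07354847e-05
  9.82501906e-01 -2.41459672e-01]
side cam [ 0.058 -0.863  0.389] tcp [[308.46432765 252.48311619]] tipL/R [[299.0, 259.0], [318.0, 257.0]]
wrist cam [ 0.51  -0.048  0.204] tcp [[321.4990771  284.71332092]] tipL/R [[291.0, 276.0], [352.0, 276.0]]
scene cam [0.099 0.567 0.68 ] tcp [[341.57055708 249.98809729]] tipL/R [[347.0, 258.0], [336.0, 250.0]]
[303.70011741 286.95272533]
```

View pics/scene2.png

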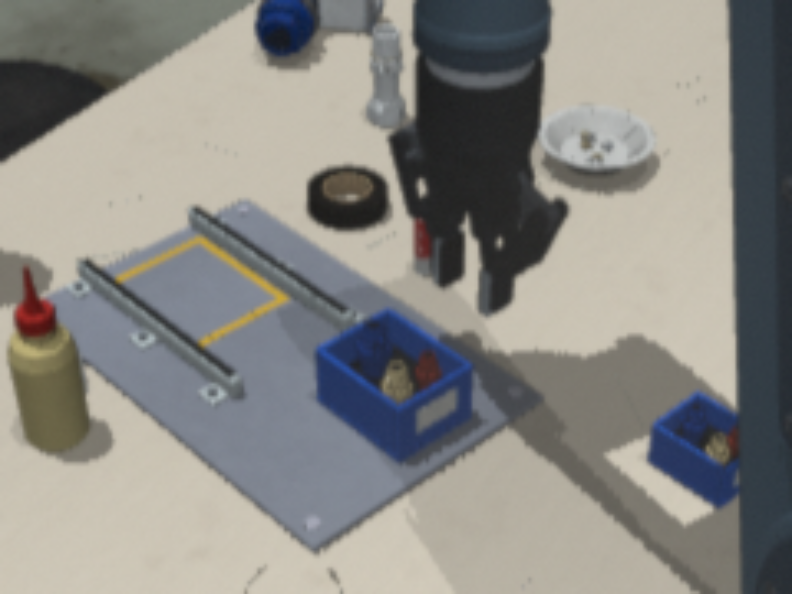

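Run:
```python
from h import *
im=ctrl.camera("scene"); cv2.imwrite("pics/sc3.png",cv2.resize(im[200:260,310:380,::-1],None,fx=8,fy=8,interpolation=cv2.INTER_NEAREST))
im=ctrl.camera("side"); cv2.imwrite("pics/si3.png",cv2.resize(im[200:275,260:360,::-1],None,fx=7,fy=7,interpolation=cv2.INTER_NEAREST))
```

```text
(no output)
```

View pics/sc3.png

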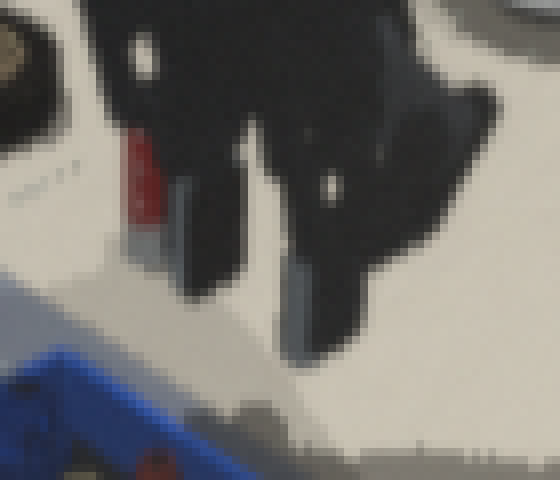

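View pics/si3.png

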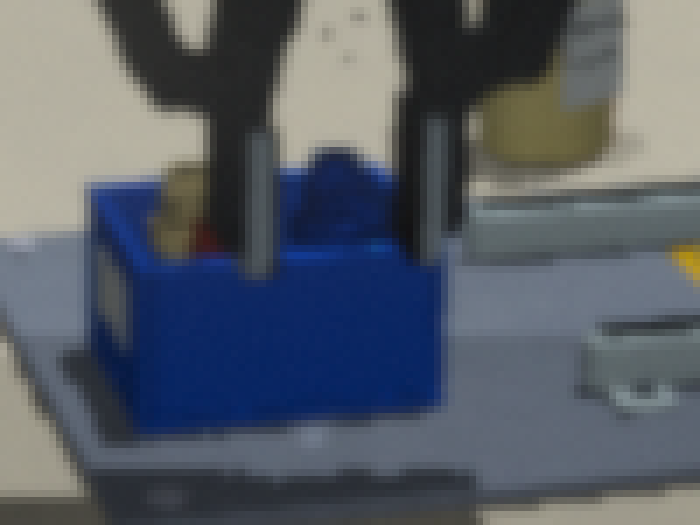

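Run:
```python
from h import *
L=np.load("L.npy")
cs=[ctrl.get_calibration(n) for n in("scene","side")]
P=[c["intrinsics"]@np.c_[c["R"],c["t"]] for c in cs]
X=cv2.triangulatePoints(P[0],P[1],np.array([[346.9,334.4],[245,236.9]]),np.array([[296.9,321.4],[239.3,237.1]]))
X=(X[:3]/X[3]).T;print(X)
for x in X: print(inlane(L,x)[:2], proj(cs[0],x),proj(cs[1],x))
o=ctrl.get_obs();print(o["eef_pos"],(X-o["eef_pos"])@rot(o).as_matrix())
```

```text
[[ 0.47318922 -0.1206531   0.05986068]
 [ 0.51284181 -0.13234855  0.05960014]]
[-0.12596462 -0.08234088] [[347.23301353 245.4928131 ]] [[297.31887936 238.92526139]]
[-0.08465026 -0.08383595] [[334.21027367 236.59417367]] [[321.1515756  237.33822692]]
[ 0.49039529 -0.12802788  0.03397967] [[-0.01847854 -0.02589034  0.00291494]
 [ 0.02283229 -0.02560944  0.00132882]]
```

Run:
```python
from h import *
L=np.load("L.npy"); b=[*world(L,-.1075,-.0183),L[2]-.003]
for n in("scene","side","wrist"):
  c=ctrl.get_calibration(n)
  for z in(.006,.051):
    print(n,z,[proj(c,np.r_[world(b,x,y),z])[0].round(1).tolist() for x,y in [(-.04,.032),(.04,.032),(.04,-.032),(-.04,-.032)]])
# pads in wrist cam frame
o=ctrl.get_obs();M=rot(o).as_matrix();c=ctrl.get_calibration("wrist")
for y in(.011,-.008,-.026,-.06):
  for z in(-.011,.011): print(y,z,proj(c,np.array([o["eef_pos"]+M@[s*.017,y,z] for s in(-1,1)])).round(0).tolist())
```

```text
scene 0.006 [[320.8, 290.4], [295.7, 271.3], [317.6, 258.4], [342.9, 276.3]]
scene 0.051 [[320.8, 274.1], [295.0, 255.2], [317.6, 242.5], [343.6, 260.1]]
side 0.006 [[272.8, 248.7], [314.2, 245.0], [324.1, 257.9], [280.4, 262.2]]
side 0.051 [[272.6, 225.9], [314.6, 222.7], [324.7, 234.5], [280.4, 238.2]]
wrist 0.006 [[244.3, 86.2], [399.6, 87.1], [390.9, 208.3], [251.4, 207.7]]
wrist 0.051 [[221.3, 75.5], [424.3, 76.6], [410.2, 231.6], [233.3, 230.9]]
0.011 -0.011 [[292.0, 294.0], [351.0, 294.0]]
0.011 0.011 [[290.0, 258.0], [352.0, 258.0]]
-0.008 -0.011 [[289.0, 311.0], [354.0, 311.0]]
-0.008 0.011 [[288.0, 272.0], [356.0, 272.0]]
-0.026 -0.011 [[286.0, 330.0], [358.0, 330.0]]
-0.026 0.011 [[284.0, 288.0], [360.0, 288.0]]
-0.06 -0.011 [[278.0, 381.0], [367.0, 381.0]]
-0.06 0.011 [[275.0, 330.0], [370.0, 330.0]]
```

The camera triangulation puts the fingertips at z≈0.060, although the stated TCP offset implies 0.023. I'll lower slowly and watch the force.

Call:
apply_moves:
  plan: "0 0.06 0 0 0 0 0.4; 0 0.06 0 0 0 0 0.4; 0 0.06 0 0 0 0 0.4; 0 0.06 0 0 0 0 0.4; 0 0 0 0 0 0 0.4"

```text
time_s: 4.35
eef_pos: [0.4898, -0.1277, 0.021]
eef_rot: [0.702, -0.701, 0.088, -0.087]
wrist_force: [-0.9, -0.2, 0.5]
opening: 0.397
```

Run:
```python
from h import *
L=np.load("L.npy")
im=ctrl.camera("scene"); cv2.imwrite("pics/sc4.png",cv2.resize(im[200:290,300:400,::-1],None,fx=6,fy=6,interpolation=cv2.INTER_NEAREST))
im=ctrl.camera("side"); cv2.imwrite("pics/si4.png",cv2.resize(im[200:275,260:360,::-1],None,fx=7,fy=7,interpolation=cv2.INTER_NEAREST))
delta([*world(L,-.1075,-.085),.02],L[2])
```

```text
t 4.45 pos [ 0.4901 -0.1279  0.0215] F [ 0.4 -0.3 -0.3] op 0.4
toolx yaw -0.2484 tooly [-4.e-04  2.e-04 -1.e+00]
shift shares (tool now) [0.005 0.03  0.003]
turn shares [-0.001  0.018 -0.003]
shift shares if turned first [0.005 0.03  0.003]
```

View pics/sc4.png

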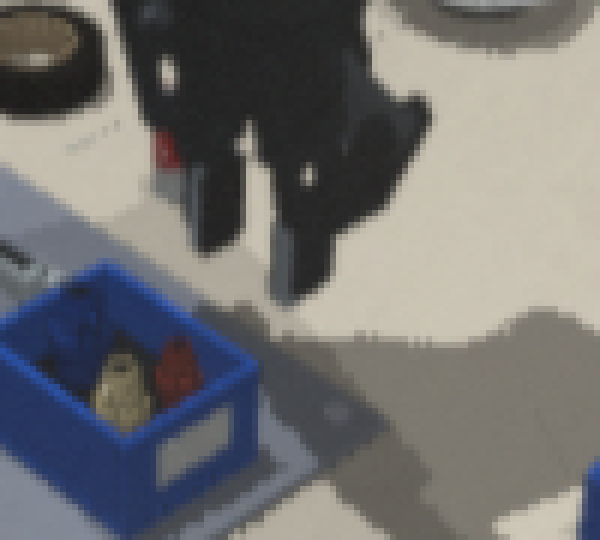

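View pics/si4.png

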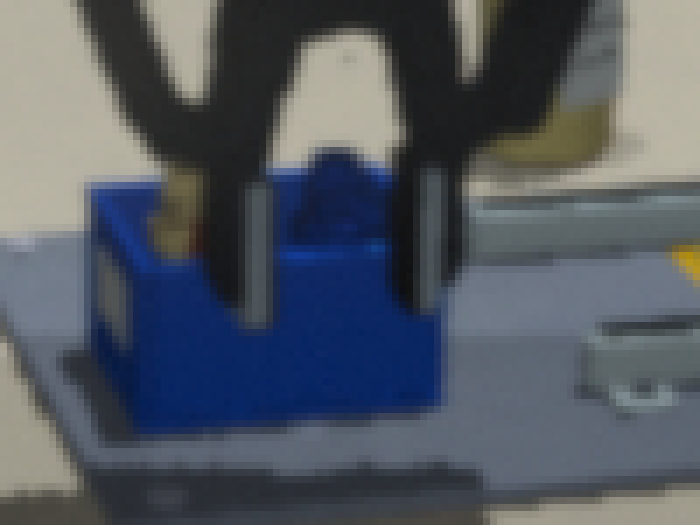

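Call:
apply_moves:
  plan: "0 0.06 0 0 0 0 0.4; 0 0.04 0 0 0 0 0.4; 0 0 0 0 0 0 0.4; 0 0 0 0 0 0 0.4; 0 0 0 0 0 0 0.4"

```text
time_s: 4.95
eef_pos: [0.4903, -0.128, 0.0167]
eef_rot: [-0.702, 0.702, -0.088, 0.088]
wrist_force: [0.4, 0.5, -0.3]
opening: 0.401
```

Call:
apply_moves:
  plan: "0 0.06 0 0 0 0 0.4; 0 0.06 0 0 0 0 0.4; 0 0.06 0 0 0 0 0.4; 0 0.06 0 0 0 0 0.4; 0 0.04 0 0 0 0 0.4"

```text
time_s: 5.45
eef_pos: [0.49, -0.1279, 0.0022]
eef_rot: [0.702, -0.702, 0.088, -0.087]
wrist_force: [-0.8, -0.5, 0.0]
opening: 0.402
```

Run:
```python
from h import *
L=np.load("L.npy")
im=ctrl.camera("scene"); cv2.imwrite("pics/sc5.png",cv2.resize(im[200:290,300:400,::-1],None,fx=6,fy=6,interpolation=cv2.INTER_NEAREST))
im=ctrl.camera("side"); cv2.imwrite("pics/si5.png",cv2.resize(im[200:275,260:360,::-1],None,fx=7,fy=7,interpolation=cv2.INTER_NEAREST))
delta([*world(L,-.1075,-.085),.0],L[2])
```

```text
t 5.55 pos [ 0.4899 -0.1278  0.0022] F [-0.1  0.8  0.4] op 0.402
toolx yaw -0.2483 tooly [-7.e-04  4.e-04 -1.e+00]
shift shares (tool now) [0.01  0.045 0.002]
turn shares [-0.001  0.019 -0.007]
shift shares if turned first [0.01  0.045 0.002]
```

View pics/sc5.png

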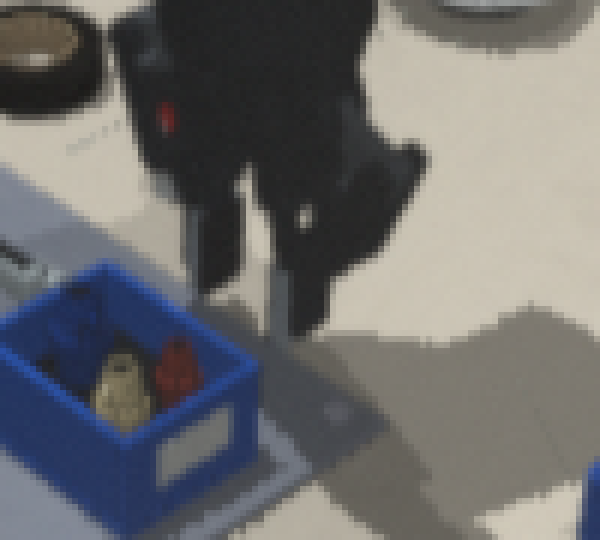

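View pics/si5.png

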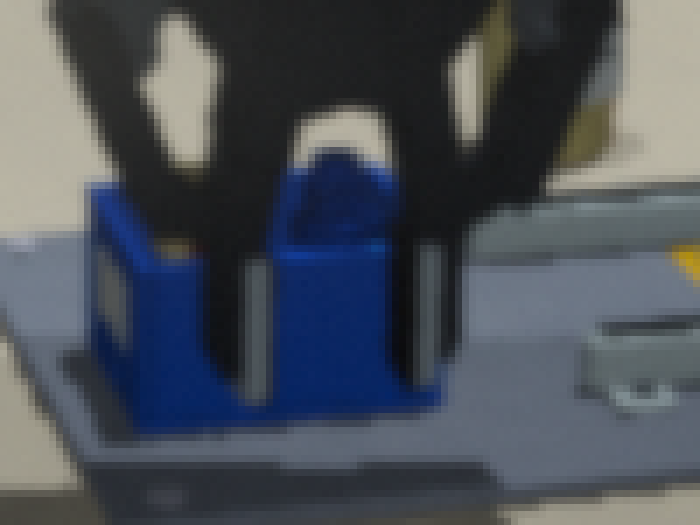

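Call:
apply_moves:
  plan: "0.01 0.06 0 0 0.02 0 0.4; 0 0.06 0.1 0 0 0 0.4; 0 0 0.1 0 0 0 0.4; 0 0 0.1 0 0 0 0.4; 0 0 0.06 0 0 0 0.4"

```text
time_s: 6.05
eef_pos: [0.4953, -0.11, -0.0033]
eef_rot: [0.702, -0.702, 0.088, -0.088]
wrist_force: [0.4, -0.9, 0.2]
opening: 0.399
```

Call:
apply_moves:
  plan: "0 0 0.06 0 0 0 0.4; 0 0 0.06 0 0 0 0.4; 0 0 0.06 0 0 0 0.4; 0 0 0.06 0 0 0 0.4; 0 0 0.06 0 0 0 0.4"

```text
time_s: 6.55
eef_pos: [0.499, -0.0963, -0.0032]
eef_rot: [-0.701, 0.702, -0.088, 0.089]
wrist_force: [-0.3, -2.5, 1.1]
opening: 0.402
```

```bash
cat >> h.py <<'E'
def boxpose(c,im,p0,L):
    hsv=cv2.cvtColor(im,cv2.COLOR_RGB2HSV)
    return hsv
E
python3 - <<'E'
from h import *
L=np.load("L.npy")
delta([*world(L,-.1075,-.043),-.004],L[2])
print(inlane(L,[*ctrl.get_obs()["eef_pos"][:2],0])[:2])
im=ctrl.camera("wrist"); cv2.imwrite("pics/wr6.png",im[:,:,::-1])
E
```

```text
t 6.55 pos [ 0.499  -0.0963 -0.0032] F [-0.3 -2.5  1.1] op 0.402
toolx yaw -0.2509 tooly [ 1.e-04 -5.e-04 -1.e+00]
shift shares (tool now) [-0.011  0.016  0.187]
turn shares [ 0.004 -0.002  0.002]
shift shares if turned first [-0.011  0.016  0.187]
[-0.10695868 -0.05232974]
```

View pics/wr6.png

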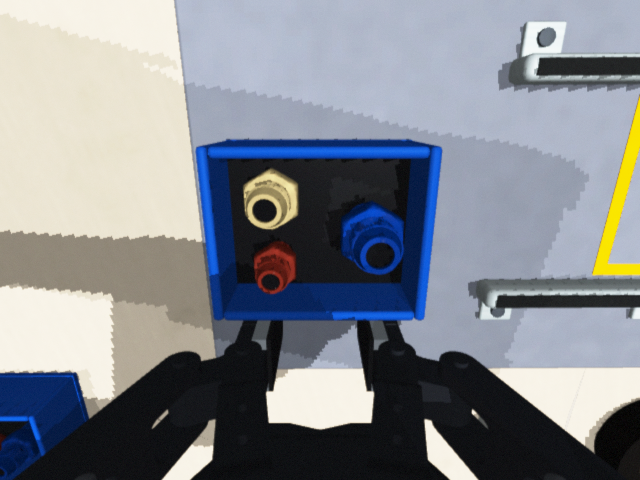

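Run:
```python
from h import *
L=np.load("L.npy")
c=ctrl.get_calibration("wrist")
b,r=fit(c,[(197,146),(441,146),(425,319),(214,320)],BOX,[.505,-.06,-.25]);print(inlane(L,b),r)
# lane refit from rails tops: 
print([proj(c,np.r_[world(L,x,y),z])[0].round(1).tolist() for x,y,z in [(-.03,.044,.022),(-.03,-.044,.022),(-.03,-.054,.022),(-.03,.054,.022),(-.165,.09,.006),(-.165,-.05,.006),(.028,-.044,.006)]])
```

```text
[-0.10804749 -0.00907125 -0.00046329] [[-4.1, -0.5], [5.0, -0.6], [1.4, 3.1], [-1.4, 2.3]]
[[527.4, 82.2], [491.0, 293.2], [487.7, 312.5], [532.5, 52.4], [167.8, -46.6], [206.3, 289.5], [592.5, 278.2]]
```

Call:
apply_moves:
  plan: "-0.01 0.01 0.05 0 0 0 0.4; 0 0 0.05 0 0 0 0.4; 0 0 0.05 0 0 0 0.4; 0 0 0.035 0 0 0 0.4; 0 0 0 0 0 0 0.4"

```text
time_s: 7.1
eef_pos: [0.501, -0.0868, -0.0037]
eef_rot: [0.702, -0.701, 0.088, -0.089]
wrist_force: [0.1, -2.5, 1.4]
opening: 0.403
```

Run:
```python
from h import *
L=np.load("L.npy")
delta([*world(L,-.1075,-.043),-.004],L[2])
print(inlane(L,[*ctrl.get_obs()["eef_pos"][:2],0])[:2])
im=ctrl.camera("wrist"); cv2.imwrite("pics/wr7.png",im[:,:,::-1])
im=ctrl.camera("scene"); cv2.imwrite("pics/sc7.png",cv2.resize(im[190:330,200:400,::-1],None,fx=4,fy=4,interpolation=cv2.INTER_CUBIC))
```

```text
t 7.1 pos [ 0.501  -0.0868 -0.0037] F [ 0.1 -2.5  1.4] op 0.403
toolx yaw -0.2508 tooly [ 5.e-04  1.e-04 -1.e+00]
shift shares (tool now) [-0.001  0.005 -0.007]
turn shares [-0.002 -0.001  0.004]
shift shares if turned first [-0.001  0.005 -0.007]
[-0.10743662 -0.04264417]
```

View pics/wr7.png

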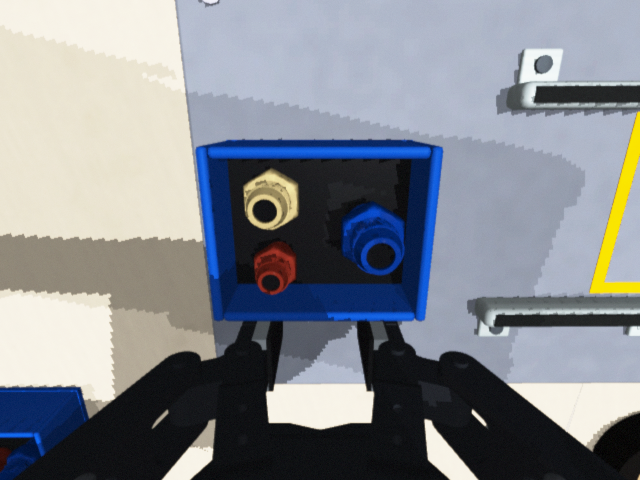

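View pics/sc7.png

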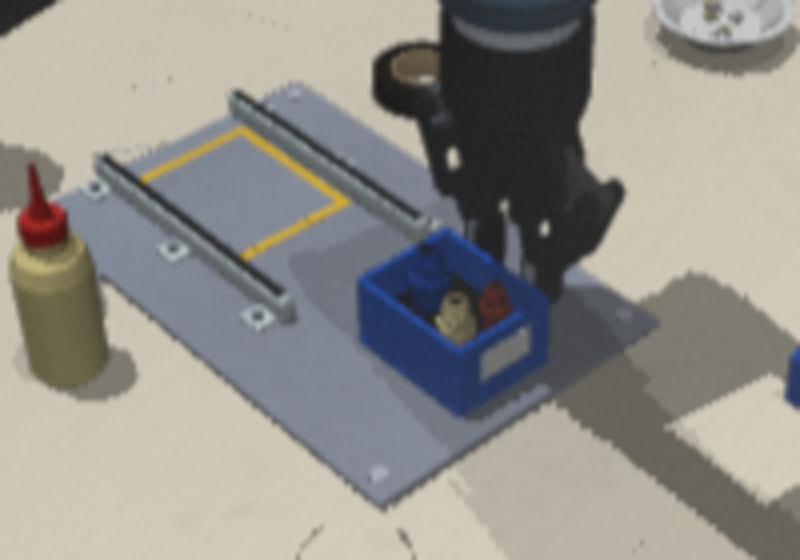

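Call:
apply_moves:
  plan: "0 0 -0.3 0 0 0 0.4; 0 0 -0.3 0 0 0 0.4; 0 -0.8 0 0 0 0 0.4; 0 -0.9 0 0 0 0 0.4; 0 -0.9 0 0 0 0 0.4"

```text
time_s: 7.7
eef_pos: [0.492, -0.1169, 0.1268]
eef_rot: [0.702, -0.701, 0.09, -0.088]
wrist_force: [1.0, 0.6, 0.4]
opening: 0.399
```

Call:
apply_moves:
  plan: "-0.52 -0.5 0.48 0 0 0 0.4; -0.52 0 0.48 0 0 0 0.4; -0.52 0 0.48 0 0 0 0.4; 0 0 0 0 0.93 0 0.4; 0 0 0 0 0.93 0 0.4"

```text
time_s: 8.2
eef_pos: [0.4347, -0.0269, 0.1511]
eef_rot: [0.687, -0.687, 0.167, -0.167]
wrist_force: [-0.4, -0.2, 0.1]
opening: 0.405
```

Call:
apply_moves:
  plan: "0 0 0 0 0.93 0 0.4; 0 0 0 0 0.93 0 0.4; 0 0 0 0 0.93 0 0.4; 0 0 0 0 0.93 0 0.4; 0 0 0 0 0.93 0 0.4"

```text
time_s: 8.7
eef_pos: [0.435, -0.0278, 0.1508]
eef_rot: [0.614, -0.614, 0.351, -0.35]
wrist_force: [-0.1, -0.3, 0.2]
opening: 0.401
```

Call:
apply_moves:
  plan: "0 0 0 0 0.93 0 0.4; 0 0 0 0 0.93 0 0.4; 0 0 0 0 0.93 0 0.4; 0 0 0 0 0.93 0 0.4; 0 0 0 0 0.93 0 0.4"

```text
time_s: 9.2
eef_pos: [0.435, -0.0278, 0.1508]
eef_rot: [0.494, -0.494, 0.507, -0.506]
wrist_force: [0.2, -0.2, -0.5]
opening: 0.404
```

Call:
apply_moves:
  plan: "0 0 0 0 0.93 0 0.4; 0 0 0 0 0.93 0 0.4; 0 0 0 0 0 0 0.4; 0 0 0 0 0 0 0.4; 0 0 0 0 0 0 0.4"

```text
time_s: 9.7
eef_pos: [0.4354, -0.0273, 0.1511]
eef_rot: [0.436, -0.436, 0.557, -0.556]
wrist_force: [-0.4, 0.4, -0.2]
opening: 0.4
```

Run:
```python
from h import *
L=np.load("L.npy")
delta([*world(L,-.185,0),-.004],L[2]-np.pi/2)
print(inlane(L,[*ctrl.get_obs()["eef_pos"][:2],0])[:2])
im=ctrl.camera("wrist"); cv2.imwrite("pics/wr8.png",im[:,:,::-1])
c=ctrl.get_calibration("wrist")
print([proj(c,np.r_[world(L,x,y),z])[0].round(1).tolist() for x,y,z in [(-.03,.044,.022),(.15,.044,.022),(-.03,-.044,.022),(.15,-.044,.022),(-.165,.1,.006),(.028,-.044,.006),(.028,.044,.006)]])
```

```text
t 9.7 pos [ 0.4354 -0.0273  0.1511] F [-0.4  0.4 -0.2] op 0.4
toolx yaw -1.8116 tooly [-3.e-04  2.e-04 -1.e+00]
shift shares (tool now) [-0.026  3.101  0.015]
turn shares [ 0.003  0.082 -0.001]
shift shares if turned first [-0.026  3.101  0.014]
[-0.18568258 -0.00131361]
[[259.7, 13.9], [245.5, -349.3], [379.5, 15.2], [399.4, -347.3], [207.1, 191.4], [381.0, -70.6], [259.7, -71.9]]
```

View pics/wr8.png

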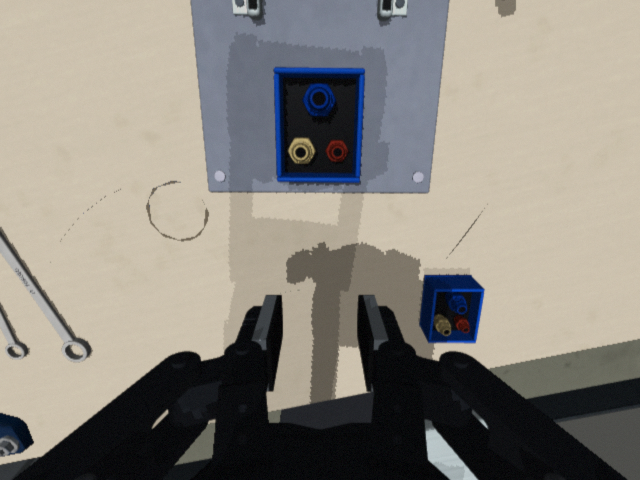

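Run:
```python
import cv2
a=cv2.imread("pics/wr8.png")
cv2.imwrite("pics/c8.png",cv2.resize(a[0:200,200:440],None,fx=3.3,fy=3,interpolation=cv2.INTER_CUBIC))
```

```text
(no output)
```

View pics/c8.png

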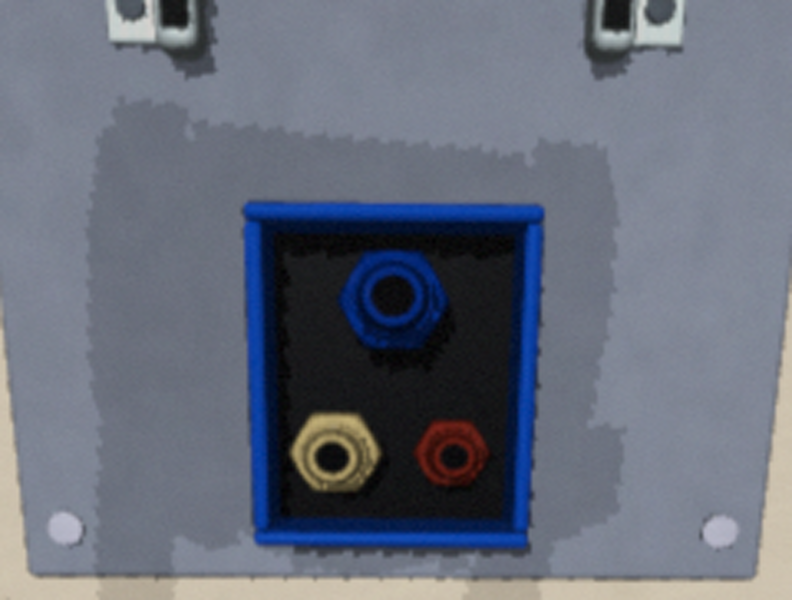

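Run:
```python
from h import *
L=np.load("L.npy")
c=ctrl.get_calibration("wrist")
f=lambda l:[(200+a/3.3,b/3) for a,b in l]
L2,r=fit(c,f([(30,573),(752,577),(200,44),(592,44)]),[(-.165,.1,.006),(-.165,-.1,.006),(-.03,.044,.020),(-.03,-.044,.020)],L);print(L2,L,r)
b,r=fit(c,f([(245,207),(542,207),(528,545),(257,543)]),[BOX[1],BOX[2],BOX[3],BOX[0]],[.505,-.06,-.25]);print(r)
print(inlane(L,b),inlane(L2,b))
```

```text
[ 0.61607788 -0.07236057 -0.24667346] [ 0.61564063 -0.07212783 -0.25064368] [[-1.1, 0.3], [2.3, 0.1], [-0.1, -0.4], [0.0, 0.3]]
[[-1.2, -1.1], [1.2, -0.8], [0.8, 1.9], [-0.7, 2.3]]
[-0.10937874 -0.00035267  0.00658206] [-0.10986013  0.00020052  0.00261184]
```

Run:
```python
from h import *
L=(np.load("L.npy")+[0.61607788,-0.07236057,-0.24667346])/2; np.save("L.npy",L);print(L)
delta([*world(L,-.185,0),-.004],L[2]-np.pi/2)
```

```text
[ 0.61585925 -0.0722442  -0.24865857]
t 9.75 pos [ 0.4355 -0.0272  0.1511] F [ 0.9 -0.6  0.9] op 0.399
toolx yaw -1.8119 tooly [-2.e-04  1.e-04 -1.e+00]
shift shares (tool now) [-0.015  3.102  0.019]
turn shares [ 0.002  0.063 -0.001]
shift shares if turned first [-0.016  3.102  0.018]
```

Call:
apply_moves:
  plan: "-0.015 0.7 0 0 0.06 0 0.4; 0 0.8 0 0 0 0 0.4; 0 0.8 0 0 0 0 0.4; 0 0.5 0 0 0 0 0.4; 0 0.3 0 0 0 0 0.4"

```text
time_s: 10.25
eef_pos: [0.434, -0.0257, -0.0061]
eef_rot: [0.434, -0.435, 0.559, -0.557]
wrist_force: [-0.1, -0.5, 0.5]
opening: 0.398
```

Call:
apply_moves:
  plan: "0 0 0 0 0 0 0.4; 0 0 0.12 0 0 0 0.4; 0 0 0.12 0 0 0 0.4; 0 0 0.08 0 0 0 0.4; 0 0 0.06 0 0 0 0.4"

```text
time_s: 10.75
eef_pos: [0.4557, -0.0314, -0.0029]
eef_rot: [-0.434, 0.433, -0.558, 0.559]
wrist_force: [0.8, 0.2, 0.1]
opening: 0.396
```

Run:
```python
from h import *
L=np.load("L.npy")
delta([*world(L,.029,0),-.004],L[2]-np.pi/2)
print(inlane(L,[*ctrl.get_obs()["eef_pos"][:2],0])[:2])
im=ctrl.camera("side"); cv2.imwrite("pics/si9.png",cv2.resize(im[170:290,220:440,::-1],None,fx=3.6,fy=3.6,interpolation=cv2.INTER_CUBIC))
```

```text
t 10.75 pos [ 0.4557 -0.0314 -0.0029] F [0.8 0.2 0.1] op 0.396
toolx yaw -1.8202 tooly [ 2.1e-03 -7.0e-04 -1.0e+00]
shift shares (tool now) [0.    0.032 3.886]
turn shares [-0.018 -0.006  0.001]
shift shares if turned first [3.000e-03 2.300e-02 3.886e+00]
[-1.65321681e-01  1.47423019e-04]
```

View pics/si9.png

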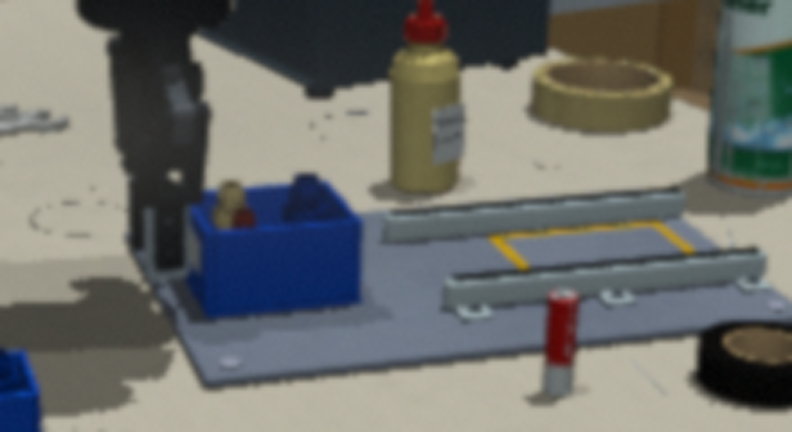

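Call:
apply_moves:
  plan: "0 0 0.06 0 0 0 0.4; 0 0 0.08 0 0 0 0.4; 0 0 0.08 0 0 0 0.4; 0 0 0.08 0 0 0 0.4; 0 0 0.08 0 0 0 0.4"

```text
time_s: 11.3
eef_pos: [0.4723, -0.0355, -0.0041]
eef_rot: [0.434, -0.434, 0.559, -0.558]
wrist_force: [-3.1, 0.6, 1.3]
opening: 0.4
```

Call:
apply_moves:
  plan: "0 0 0.08 0 0 0 0.4; 0 0 0.08 0 0 0 0.4; 0 0 0.08 0 0 0 0.4; 0 0 0.08 0 0 0 0.4; 0 0 0.06 0 0 0 0.4"

```text
time_s: 11.8
eef_pos: [0.4914, -0.0405, -0.0038]
eef_rot: [-0.434, 0.434, -0.558, 0.558]
wrist_force: [-1.9, -0.1, -1.9]
opening: 0.397
```

Run:
```python
from h import *
L=np.load("L.npy")
delta([*world(L,.029,0),-.004],L[2]-np.pi/2)
print(inlane(L,[*ctrl.get_obs()["eef_pos"][:2],0])[:2])
im=ctrl.camera("wrist"); cv2.imwrite("pics/wr10.png",im[:,:,::-1])
```

```text
t 11.8 pos [ 0.4914 -0.0405 -0.0038] F [-1.9 -0.1 -1.9] op 0.397
toolx yaw -1.8204 tooly [ 1.e-04 -0.e+00 -1.e+00]
shift shares (tool now) [0.    0.004 3.148]
turn shares [-0.001 -0.008  0.   ]
shift shares if turned first [3.000e-03 3.000e-03 3.148e+00]
[-0.12841452  0.00017174]
```

View pics/wr10.png

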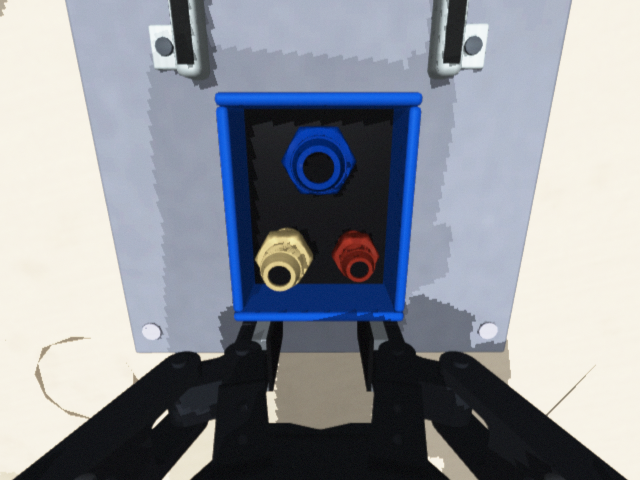

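Call:
apply_moves:
  plan: "0 0 0.08 0 0 0 0.4; 0 0 0.08 0 0 0 0.4; 0 0 0.08 0 0 0 0.4; 0 0 0.08 0 0 0 0.4; 0 0 0.08 0 0 0 0.4"

```text
time_s: 12.35
eef_pos: [0.5107, -0.0454, -0.0038]
eef_rot: [0.434, -0.434, 0.558, -0.558]
wrist_force: [-1.9, 0.6, -0.2]
opening: 0.399
```

Call:
apply_moves:
  plan: "0 0 0.08 0 0 0 0.4; 0 0 0.08 0 0 0 0.4; 0 0 0.08 0 0 0 0.4; 0 0 0.08 0 0 0 0.4; 0 0 0.08 0 0 0 0.4"

```text
time_s: 12.85
eef_pos: [0.5301, -0.0503, -0.0038]
eef_rot: [0.434, -0.434, 0.558, -0.558]
wrist_force: [-2.7, 0.4, 0.5]
opening: 0.397
```

Call:
apply_moves:
  plan: "0 0 0.08 0 0 0 0.4; 0 0 0.08 0 0 0 0.4; 0 0 0.08 0 0 0 0.4; 0 0 0.08 0 0 0 0.4; 0 0 0.08 0 0 0 0.4"

```text
time_s: 13.35
eef_pos: [0.5495, -0.0552, -0.0038]
eef_rot: [-0.434, 0.434, -0.558, 0.558]
wrist_force: [-2.7, 1.4, 1.5]
opening: 0.401
```

Run:
```python
from h import *
L=np.load("L.npy")
delta([*world(L,.029,0),-.004],L[2]-np.pi/2)
print(inlane(L,[*ctrl.get_obs()["eef_pos"][:2],0])[:2])
im=ctrl.camera("wrist"); cv2.imwrite("pics/wr11.png",im[:,:,::-1])
```

```text
t 13.35 pos [ 0.5495 -0.0552 -0.0038] F [-2.7  1.4  1.5] op 0.401
toolx yaw -1.8204 tooly [ 0.  0. -1.]
shift shares (tool now) [1.00e-03 5.00e-03 1.95e+00]
turn shares [-0.    -0.008 -0.   ]
shift shares if turned first [0.003 0.004 1.95 ]
[-0.06851928  0.00014527]
```

View pics/wr11.png

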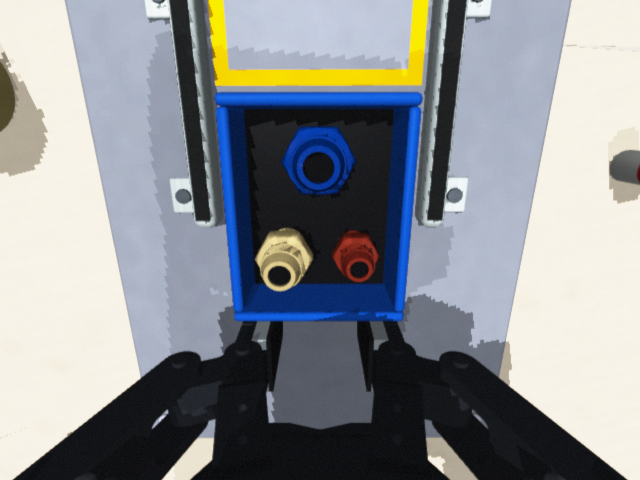

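Call:
apply_moves:
  plan: "0 0 0.08 0 0 0 0.4; 0 0 0.08 0 0 0 0.4; 0 0 0.08 0 0 0 0.4; 0 0 0.08 0 0 0 0.4; 0 0 0.08 0 0 0 0.4"

```text
time_s: 13.9
eef_pos: [0.5689, -0.0602, -0.0038]
eef_rot: [-0.434, 0.434, -0.558, 0.558]
wrist_force: [-3.0, 0.5, 2.1]
opening: 0.394
```

Call:
apply_moves:
  plan: "0 0 0.08 0 0 0 0.4; 0 0 0.08 0 0 0 0.4; 0 0 0.08 0 0 0 0.4; 0 0 0.08 0 0 0 0.4; 0 0 0.08 0 0 0 0.4"

```text
time_s: 14.4
eef_pos: [0.5882, -0.0651, -0.0038]
eef_rot: [0.434, -0.434, 0.558, -0.558]
wrist_force: [-2.8, 0.1, 0.6]
opening: 0.397
```

Call:
apply_moves:
  plan: "0 0 0.08 0 0 0 0.4; 0 0 0.08 0 0 0 0.4; 0 0 0.08 0 0 0 0.4; 0 0 0.08 0 0 0 0.4; 0 0 0.08 0 0 0 0.4"

```text
time_s: 14.9
eef_pos: [0.6076, -0.0701, -0.0038]
eef_rot: [0.434, -0.434, 0.558, -0.558]
wrist_force: [-2.6, 1.2, 0.9]
opening: 0.402
```

Call:
apply_moves:
  plan: "0 0 0.08 0 0 0 0.4; 0 0 0.08 0 0 0 0.4; 0 0 0.08 0 0 0 0.4; 0 0 0.05 0 0 0 0.4; 0 0 0 0 0 0 0.4"

```text
time_s: 15.4
eef_pos: [0.6221, -0.0738, -0.0037]
eef_rot: [-0.434, 0.434, -0.558, 0.559]
wrist_force: [0.1, -0.6, 0.3]
opening: 0.397
```

Run:
```python
from h import *
L=np.load("L.npy")
delta([*world(L,.029,0),-.004],L[2]-np.pi/2)
print(inlane(L,[*ctrl.get_obs()["eef_pos"][:2],0])[:2])
im=ctrl.camera("wrist"); cv2.imwrite("pics/wr12.png",im[:,:,::-1])
im=ctrl.camera("scene"); cv2.imwrite("pics/sc12.png",cv2.resize(im[190:310,200:350,::-1],None,fx=5,fy=5,interpolation=cv2.INTER_CUBIC))
```

```text
t 15.4 pos [ 0.6221 -0.0738 -0.0037] F [ 0.1 -0.6  0.3] op 0.397
toolx yaw -1.8204 tooly [ 1.2e-03 -3.0e-04 -1.0e+00]
shift shares (tool now) [-0.     0.007  0.451]
turn shares [-0.01  -0.008  0.   ]
shift shares if turned first [0.    0.006 0.451]
[6.46545885e-03 1.36737039e-05]
```

View pics/wr12.png

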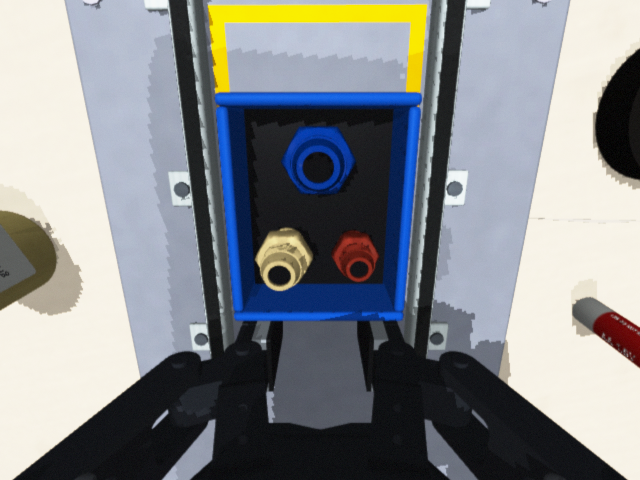

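View pics/sc12.png

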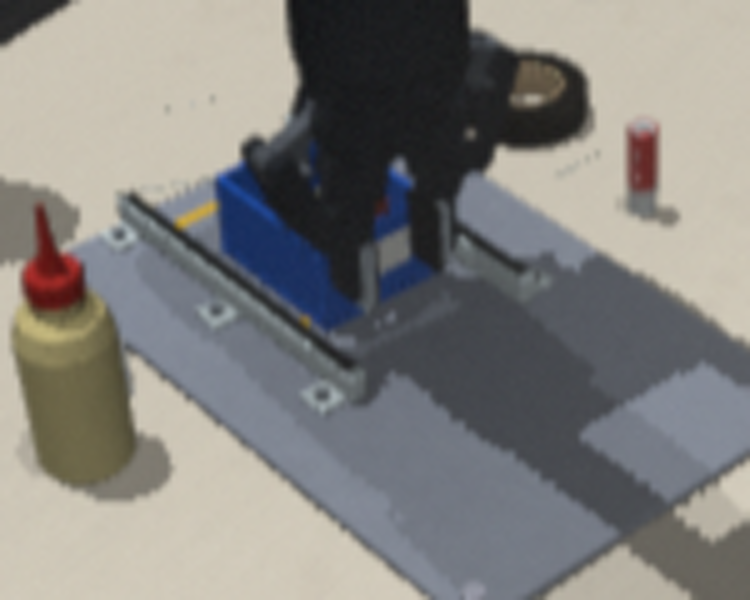

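Run:
```python
from h import *
L=np.load("L.npy"); c=ctrl.get_calibration("wrist")
for uv,z in [((320,4),.006),((320,22),.006),((320,93),.051),((320,321),.051),((225,180),.051),((215,93),.051),((423,93),.051),((236,318),.051),((406,318),.051)]:
  print(uv,inlane(L,plane(c,[uv],z)[0])[:2].round(4))
```

```text
(320, 4) [ 0.1312 -0.0006]
(320, 22) [ 0.1251 -0.0006]
(320, 93) [ 0.0958 -0.0006]
(320, 321) [ 0.0172 -0.0005]
(225, 180) [0.0696 0.0304]
(215, 93) [0.0958 0.0311]
(423, 93) [ 0.0957 -0.0316]
(236, 318) [0.0185 0.0307]
(406, 318) [ 0.0184 -0.0324]
```

Call:
apply_moves:
  plan: "0 0 0.08 0 0 0 0.4; 0 0 0.08 0 0 0 0.4; 0 0 0.08 0 0 0 0.4; 0 0 0.08 0 0 0 0.4; 0 0 0.06 0 0 0 0.4"

```text
time_s: 16.0
eef_pos: [0.6401, -0.0784, -0.0037]
eef_rot: [-0.434, 0.434, -0.558, 0.558]
wrist_force: [-3.4, 0.7, 3.5]
opening: 0.4
```

Call:
apply_moves:
  plan: "0 0 0.05 0 0 0 0.4; 0 0 0.03 0 0 0 0.4; 0 0 0 0 0 0 0.4; 0 0 0 0 0 0 0.4; 0 0 -0.1 0 0 0 0.4"

```text
time_s: 16.5
eef_pos: [0.6397, -0.0784, -0.0036]
eef_rot: [-0.434, 0.433, -0.558, 0.559]
wrist_force: [-0.3, 0.0, -0.4]
opening: 0.399
```

Call:
apply_moves:
  plan: "0 0 -0.3 0 0 0 0.4; 0 0 -0.4 0 0 0 0.4; 0 -0.6 -0.1 0 0 0 0.4; 0 -0.9 0 0 0 0 0.4; 0 -0.9 0 0 0 0 0.4"

```text
time_s: 17.0
eef_pos: [0.5992, -0.0679, 0.1169]
eef_rot: [0.434, -0.434, 0.559, -0.558]
wrist_force: [1.0, 0.0, 0.4]
opening: 0.4
```

Call:
apply_moves:
  plan: "0 -0.8 0 0 0 0 0.4; 0 -0.4 0 0 0 0 0.4; 0 0 0 0 0 0 0.4; 0 0 0 0 0 0 0.4; 0 0 0 0 0 0 0.4"

```text
time_s: 17.5
eef_pos: [0.5988, -0.0678, 0.1741]
eef_rot: [0.433, -0.434, 0.559, -0.557]
wrist_force: [-0.4, 0.3, -0.0]
opening: 0.399
```

Run:
```python
from h import *
import pickle
L=np.load("L.npy")
print(ctrl.get_obs()["eef_pos"])
im=ctrl.camera("wrist"); cv2.imwrite("pics/wr13.png",im[:,:,::-1]); pickle.dump(ctrl.get_calibration("wrist"),open("wr13.pkl","wb"))
im=ctrl.camera("scene"); cv2.imwrite("pics/sc13.png",cv2.resize(im[190:310,200:350,::-1],None,fx=5,fy=5,interpolation=cv2.INTER_CUBIC))
im=ctrl.camera("side"); cv2.imwrite("pics/si13.png",cv2.resize(im[190:290,260:460,::-1],None,fx=4,fy=4,interpolation=cv2.INTER_CUBIC))
```

```text
[ 0.59882641 -0.0677703   0.17409526]
```

View pics/wr13.png

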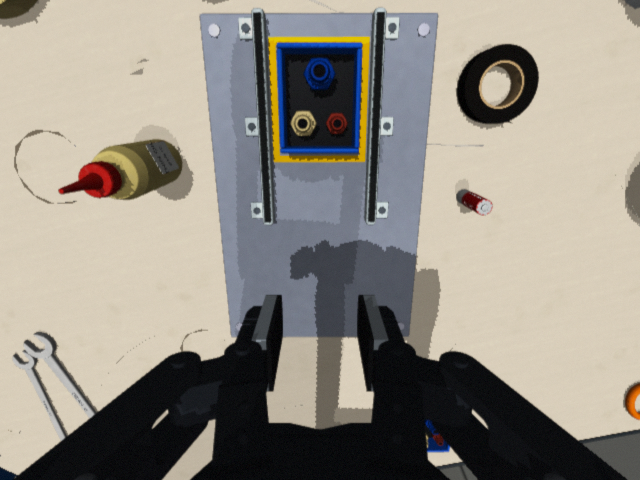

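View pics/sc13.png

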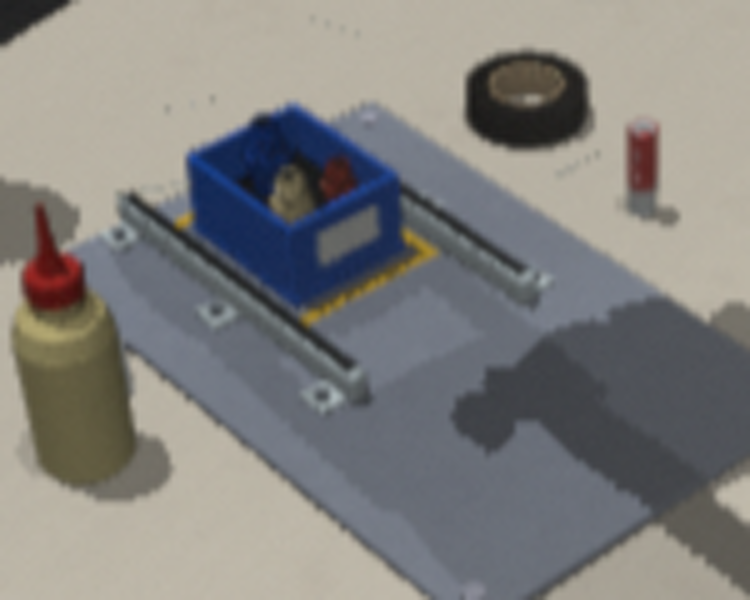

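View pics/si13.png

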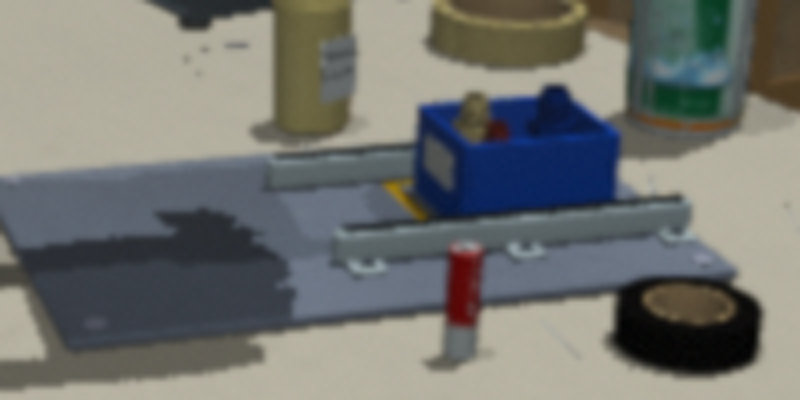

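Run:
```python
import cv2
a=cv2.imread("pics/wr13.png")
cv2.imwrite("pics/c13.png",cv2.resize(a[25:175,250:390],None,fx=5,fy=4,interpolation=cv2.INTER_CUBIC))
```

```text
(no output)
```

View pics/c13.png

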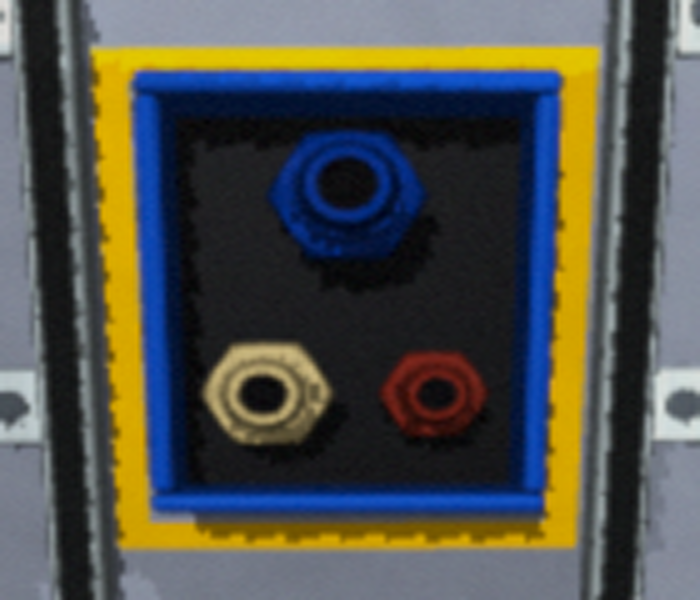

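Run:
```python
from h import *
import pickle
c=pickle.load(open("wr13.pkl","rb")); L=np.load("L.npy")
f=lambda l:[(250+a/5,25+b/4) for a,b in l]
bay,r=fit(c,f([(90,47),(602,47),(577,550),(118,550)]),[(.132,.044,.006),(.132,-.044,.006),(.028,-.044,.006),(.028,.044,.006)],L);print(bay,L,r)
b,r=fit(c,f([(134,72),(560,72),(544,512),(152,512)]),[BOX[1],BOX[2],BOX[3],BOX[0]],[.69,-.09,-.25]);print(r)
print(inlane(L,b),inlane(bay,b))
```

```text
[ 0.61457933 -0.07184456 -0.2493362 ] [ 0.61585925 -0.0722442  -0.24865857] [[-0.8, 0.3], [1.0, 0.1], [0.8, -0.2], [-1.0, -0.2]]
[[-0.9, -0.6], [1.0, -0.7], [0.4, 0.9], [-0.4, 1.0]]
[ 0.07829534 -0.00017453 -0.00034074] [ 0.07963439 -0.00019292  0.00033689]
```

Both lane fits put the box within 2 mm of the bay centre and square, and the robot is clear of it. Handing in.

```bash
python3 -c "
from bench import ctrl
print(ctrl.hand_in())"
```

```text
the job is handed in; nothing more can be done
None
```

The box is in the bay and the job is handed in, at about 17.6 s of the 58 s allowed.

**What I did:** I pushed the larger blue box about 18 mm sideways on the open apron to centre and square it. Then I went behind it and pushed it straight down the lane with two partly closed fingers. I backed the arm off and raised it before handing in.

**Last checks:**
- **Position:** the final wrist picture puts the box centre at lane x of 78.3 to 79.6 mm (target 80 mm), depending on which lane fit I use. It is 0.2 mm off centre in y and turned by less than 1 mrad.
- **Contact:** I saw no contact with the rails in the pictures. The forces shown after each move stayed at about 5 N or less. The other things on the bench look undisturbed.

**Disagreements:**
- **Fingertip offset:** the cameras showed the fingertips about 26 mm behind the stated tool point, although the interface says 11 mm ahead. I went by the cameras and lowered in small steps while watching the force, and met no unexpected contact.
- **Fit residuals:** the fits left errors of a pixel or two, and up to 5 px in one close-up. That means at most a couple of mm, well inside the bay's 12 mm margin.

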